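# Refit the T-handle on the keyed spindle of a bench gear unit

## Robot

A 7-joint arm with a two-finger parallel gripper is mounted at the origin on a cart in front of the work surface, level with it; the furniture and walls round the work are solid. World frame = base frame: x ahead of the robot, y to its left, z up, the work surface at z = 0. Lengths are in m, angles in rad, forces in N, time in s.
With the tool pointing down it reaches from about 0.4 to 0.85 m from the base axis. Payload 4.5 kg.
Tool frame: the origin (TCP) lies on the centre line of the jaws, within the pads' length; the fingertips stand r.tip_extent ahead of it and the grasp point (between the pads) is the TCP (r.tip_extent is the distance from the TCP to the fingertips, in m); z points along the fingers, y is the line along which they close (so a half turn about z gives the same grasp; the last joint's range is limited). The gripper opens to 88 mm and grips with 3 to 60 N. Pads are 18 mm wide; open, the fingers measure 123 mm over their backs; the gripper's body (75 mm by 187 mm) begins 45 mm behind the grasp point.
Start: joints at [-1.233, 0.689, -0.195, 1.565, 0.157, 0.902, -0.215], TCP at [0.187, 0.596, 0.258] pointing down, gripper open.
Joint ranges: [-3.01, 3.01], [-0.46, 2.08], [-1.47, 1.51], [0.13, 2.56], [-1, 4.14], [0.04, 2.09], [-2.66, 2.66]. Speed limits (rad/s): [2.57, 2.57, 3.14, 3.14, 3.14, 3.14, 3.14].

## Interface

Orientations are given as a unit quaternion [x, y, z, w].
In Python, from plant import sensors, vision, finish_job, r gives the robot as it stands. The module is installed in compiled form; this text tells all that it offers.
- The arm moves only by the tool step_arm, never from a script. Its argument "steps" is a list of rows, each a list of 2 entries, a list of its own where there are three numbers: the shift along the tool's x, y, z in cm, then the turn, a rotation vector about the tool's x, y, z in degrees. A call has 1 to 12 rows; each row shifts and turns the commanded pose from where the row before left it, along the tool's axes as they then stand; what a row does not reach is not made up. A row lasts 1/8 s, in which the tool goes at most 62.5 mm and 10.7 degrees, less where a joint would pass 70% of its speed; a pose out of reach is approached as far as the arm can. A call with a gripper value outside its range is refused whole. "claw" is the opening, from -1 (shut) to 1 (fully open), set as the call begins (left out, the last holds). The fingers move at their own pace and stop on an object; "grip_force" is the grip in N (left out, the last holds). Time passes only in rows, so rows that do not move let the fingers close. It gives the time, the measured TCP pose, the force, the opening and the grip force at its end, in the units of the state.
- sensors.get_state(): the state, without advancing time (a new reading comes with each control period).
- vision.snapshot(name): name is "side" or "top"; returns a dict with "img" (420x560x3 uint8, red, green, blue), "fx", "fy", "cx", "cy" (pixels), "k1" (the pictures are not rectified: a ray, as slopes to the right and down, at radius r is drawn at 1 + k1 r^2 times it, then the intrinsics apply), "position" and "rotation" of the camera in the world. Camera axes: x right, y down, z forward; pixel columns grow to the right and rows downward; lengths in m; the calibration is good to about 2 mm. A picture is of the moment at which its call begins. There is no depth.
- finish_job(): hands the job in; it is judged then, once.
The state is a dict: "clock": time; "q": joint angles; "qd": joint speeds; "joint_torque": joint torques, N m; "tool_pos": TCP position; "eef_rot": TCP orientation; "contact_force": force on the tool from outside, world axes, zero at the start; "moment": the same for the moment, N m; "opening": opening from 0.0 (shut) to 1.0 (fully open); "finger_force": force on a finger pad.
Only numpy, scipy, OpenCV 4.12 (cv2) and the standard library are available. Lean on these libraries where they do the work, as an engineer would, in place of code of your own. Each camera call takes 0.05 s, during which the arm holds its last target. There are 200 camera calls.

## Task

The red T-handle of the green gear unit has come off and lies on its side on the bench. Stand it upright on the bench on its hub and let go, take a fresh grip from above, set it over the unit's upright spindle and turn it slowly while pressing lightly until its slots find the spindle's keys and it drops; seat it fully home on the unit and let go. Leave the tape roll, the tin, the carton and the tape measure where they are.

Things in the scene. Friction and masses are not known exactly. Their poses are not given: they have to be found in the camera images.
- handle: Loose T-handle, 104 mm tall, 0.35 kg: dark octagonal hub, 48 mm across flats, 74 mm long, below a red cross-head 84 (its y) x 32 (its x) x 30 mm (its z 74 to 104). Origin: centre of the hub's open end, the foot; z runs from foot to head. Starts lying on the hub, y level, z level and pointing ahead (+x) or up to 1 rad to the right of it, origin 24 mm above the bench.
- hub_grip (a point): Point inside the handle's hub, on its axis 22 mm from the foot. Hub flats face the handle's +-x and +-y, 24 mm from the axis, so the hub can be gripped along y. The handle stands steadily on its foot, and rights itself when let go with the foot's edge on the bench at a lean of up to 15 degrees.
- bore (a point): Centre of the bore's mouth in the foot (same point as the handle's origin). Blind bore 46 mm deep: a passage 23 mm wide with two opposite slots 12 mm wide, towards the handle's +y and -y, out to 18.5 mm from the axis, along the whole depth. It fits the keys every half turn, within about 0.1 rad.
- handle_top (a point): Centre of the flat top of the handle's red head, 104 mm along the handle's z from its origin.
- gear_unit: Green gearbox on a grey base plate 130 x 120 x 12 mm, fixed to the bench, 52 mm tall, with a round aluminium boss of 28 mm radius on top, up to 60 mm. Origin: centre of the underside, z up. An upright steel spindle stands on its axis.
- seat (a point): Centre of the boss's top face, 60 mm above the bench, on the spindle's axis. The handle is home when its foot rests on the boss.
- spindle_tip (a point): Tip of the spindle, 37 mm above the boss. The spindle is 20 mm thick and plain above the keys; its last 8 mm taper to 12 mm. It is stiff (0.35 N m): a handle sliding round on the keys does not turn it.
- key_top (a point): On the spindle's axis, 20 mm above the boss, level with the tops of two opposite brass keys, 8 mm wide, that reach 17 mm from the axis and run down to the boss. Their direction is not reported: the spindle was left at any angle, unrelated to the unit's yaw. Until lined up, the handle rests on the keys, foot at this height, centred by the spindle; it may be let go and regripped there.
- tape_roll: Roll of beige masking tape, 102 x 100 x 25 mm, lying flat behind the work; origin: centre of its underside. Bystander.
- tin: Small tin, 75 mm wide, 58 mm tall, behind the work; origin: centre of its underside. Bystander.
- screw_carton: Tan and red carton 61 x 100 x 46 mm behind the work; origin: centre of its underside. Bystander.
- tape_measure: Yellow tape measure, 36 x 84 x 70 mm, standing on the bench near the robot's right; origin: centre of its underside. Bystander.

How it is judged:
By the outcome, as a careful person would: the job done as asked, in the order asked, and still so for the second after the job is handed in, with the robot touching nothing.
It also fails if it takes over 72 s, if anything falls off the work surface, if the arm or the gripper's body presses on something with over 40 N, if the wrist force passes 120 N, or if a joint passes its speed limit or range.

## Working session

There is one attempt and no reset: what is moved stays moved. The work goes in short steps, Python scripts to look and compute and a tool call to move; the robot and the scene stay as the last step left them, time stands still between calls to the robot, and variables do not carry over. Pictures are saved under pics/ and viewed, at most 10 in all, crops included, and the job is handed in when it is done.

Besides the shell and the picture viewer there is one more tool, called by a JSON object that holds its "op" and its "data". step_arm: Moves the arm, as the interface text tells. Its arguments: {"type":"object","properties":{"steps":{"type":"array"},"claw":{"type":"number"},"grip_force":{"type":"number"}},"required":["steps"]}

```bash
mkdir -p pics
cat > h.py <<'E'
import numpy as np, cv2
from plant import sensors, vision, r
from scipy.spatial.transform import Rotation as R
def snap(n,f=None,crop=None,s=1):
    d=vision.snapshot(n)
    if f:
        im=d["img"][:,:,::-1]
        if crop: x0,y0,x1,y1=crop; im=im[y0:y1,x0:x1]
        cv2.imwrite("pics/"+f,cv2.resize(im,None,fx=s,fy=s,interpolation=cv2.INTER_CUBIC))
    return d
def rot(d):
    m=np.array(d["rotation"]); return m if m.shape==(3,3) else R.from_quat(m).as_matrix()
def ray(d,u,v):
    x=(u-d["cx"])/d["fx"]; y=(v-d["cy"])/d["fy"]; a,b=x,y
    for _ in range(20):
        k=1+d["k1"]*(a*a+b*b); a,b=x/k,y/k
    return np.array(d["position"]),rot(d)@np.array([a,b,1])
def at_z(d,u,v,z):
    p,w=ray(d,u,v); return p+w*(z-p[2])/w[2]
def proj(d,P):
    c=rot(d).T@(np.array(P)-d["position"]); a,b=c[0]/c[2],c[1]/c[2]; k=1+d["k1"]*(a*a+b*b)
    return np.array([d["fx"]*a*k+d["cx"],d["fy"]*b*k+d["cy"]])
def state():
    s=sensors.get_state()
    for k in ["clock","q","tool_pos","eef_rot","contact_force","moment","opening","finger_force"]: print(k,np.round(s[k],3))
    print(R.from_quat(s["eef_rot"]).as_matrix().round(3)); return s
E
python3 - <<'E'
from h import *
a=snap("side");b=snap("top")
cv2.imwrite("pics/side0.png",cv2.resize(a["img"][:,:,::-1],(800,600)));cv2.imwrite("pics/top0.png",cv2.resize(b["img"][:,:,::-1],(800,600)))
for d in(a,b): print(d["position"],rot(d).round(3),d["fx"],d["k1"])
state(); print(r.tip_extent)
E
```

```text
[0.31613123 0.86421905 0.40587796] [[-0.952 -0.107  0.287]
 [-0.306  0.313 -0.899]
 [ 0.007 -0.944 -0.331]] 450.35490718756205 -0.13832046264648365
[0.43265885 0.02393951 0.98258054] [[-0.02  -0.986  0.166]
 [-1.     0.019 -0.005]
 [ 0.002 -0.166 -0.986]] 381.0529235518707 0.03210076644852728
clock 0.1
q [-1.233  0.69  -0.195  1.566  0.157  0.902 -0.215]
tool_pos [0.187 0.596 0.257]
eef_rot [ 0.151  0.988 -0.001 -0.   ]
contact_force [-0.524  0.885 -0.277]
moment [ 0.008 -0.03   0.013]
opening 1.002
finger_force 0.0
[[-0.954  0.299 -0.   ]
 [ 0.299  0.954 -0.002]
 [-0.    -0.002 -1.   ]]
0.019
```

View pics/side0.png

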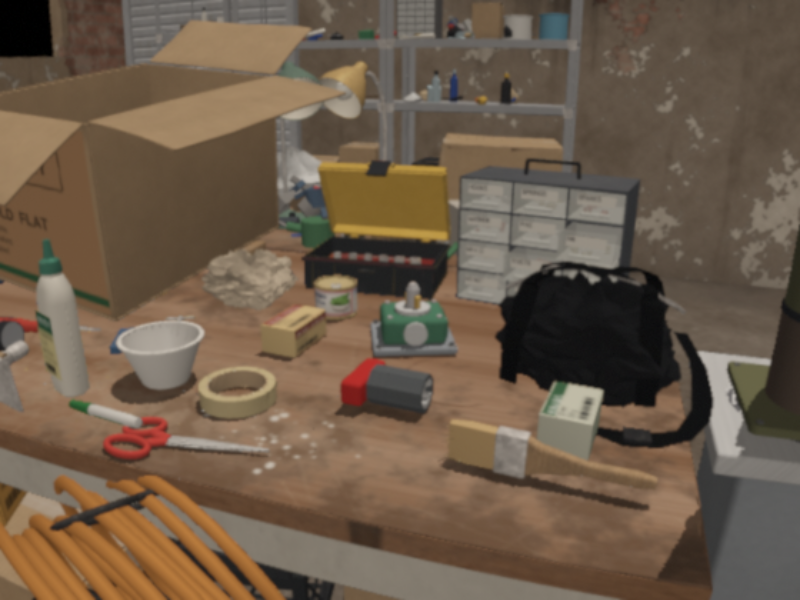

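View pics/top0.png

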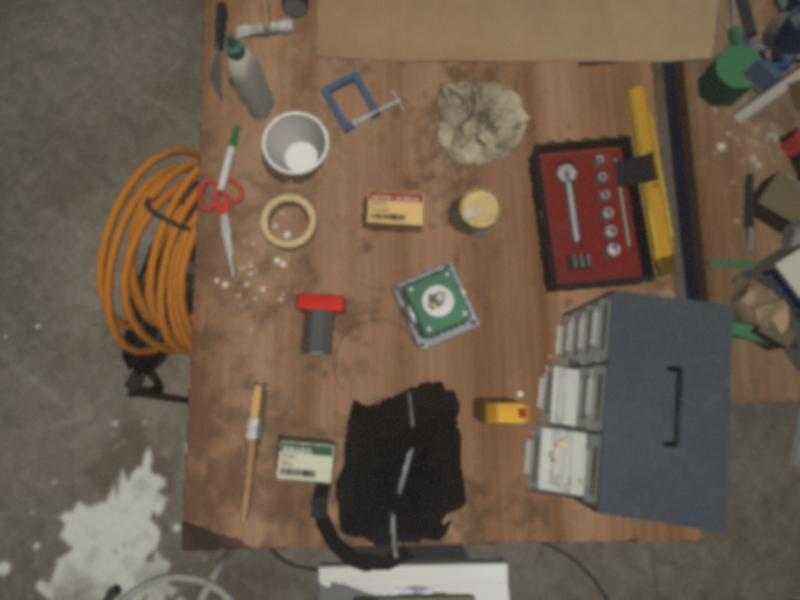

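The side view shows the handle lying at about (390,388) and the unit at (413,325). In the top view the head is at (321,303), the foot at (318,353) and the spindle at (437,299). I'll enlarge both.

Run:
```python
from h import *
snap("top","t1.png",(195,175,345,255),5)
snap("side","s1.png",(230,190,330,300),5)
```

```text
(no output)
```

View pics/t1.png

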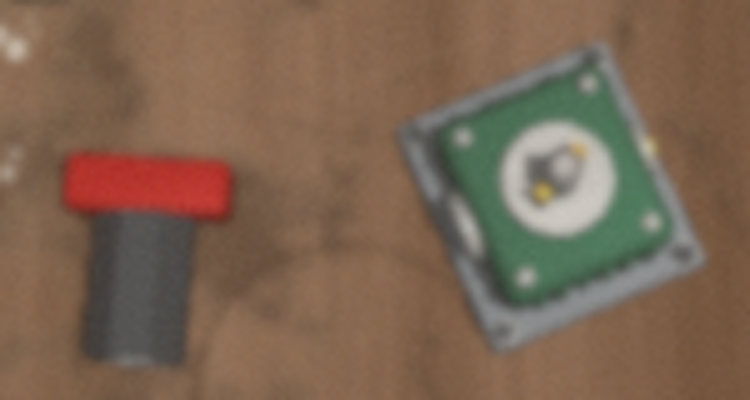

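View pics/s1.png

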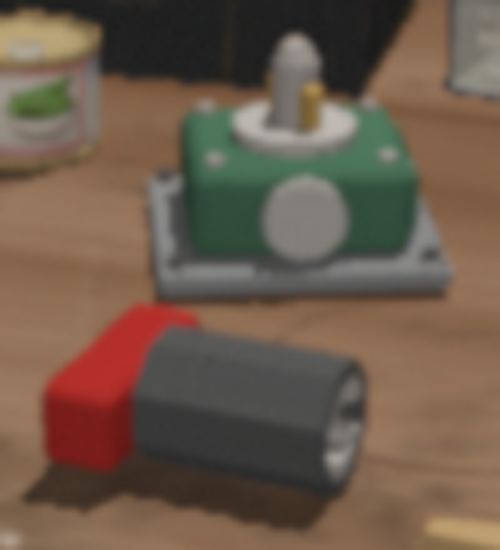

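The top crop shows the hub centreline running (139,212) to (135,362), with the head corners at (68,153), (232,160), (230,220) and (64,210). The boss centre is at (558,179), with the keys at (542,192) and (580,150). In the side crop the foot is at the right, (345,425), and the spindle tip is at (296,38).

```bash
cat >> h.py <<'E'
def hmask(img,foot=True):
    h=cv2.cvtColor(img,cv2.COLOR_RGB2HSV).astype(int)
    return ((h[...,0]<8)|(h[...,0]>172))&(h[...,1]>170)&(h[...,2]>90)
E
python3 - <<'E'
from h import *
from scipy.optimize import minimize, least_squares
t=snap("top");s=snap("side")
T=lambda x,y:((x+.5)/5-.5+195,(y+.5)/5-.5+175)
S=lambda x,y:((x+.5)/5-.5+230,(y+.5)/5-.5+190)
for p in[(68,153),(232,160),(230,220),(64,210)]: print("head",at_z(t,*T(*p),.04).round(4))
for p in[(97,215),(192,218),(85,355),(185,360)]: print("hub",at_z(t,*T(*p),.034).round(4))
print("foot",at_z(t,*T(135,362),.048).round(4))
print("boss",at_z(t,*T(558,179),.06).round(4))
k=[at_z(t,*T(*p),.08) for p in[(542,192),(580,150)]];print("keys",k)
d=k[1]-k[0];print("key ang",np.degrees(np.arctan2(d[1],d[0])))
print("tip top",at_z(t,*T(567,165),.097).round(4))
# spindle tip by two views
A=[ray(t,*T(567,165)),ray(s,*S(296,36))]
M=sum(np.eye(3)-np.outer(w,w)/(w@w) for p,w in A);b=sum((np.eye(3)-np.outer(w,w)/(w@w))@p for p,w in A)
print("tri",np.linalg.solve(M,b).round(4))
# base corners
for p in[(400,130),(605,42),(705,262),(500,352)]: print("plate",at_z(t,*T(*p),.012).round(4))
# fit handle pose by silhouettes of the red head in both views
ms=[hmask(t["img"]),hmask(s["img"])]
for m in ms:
    n,l,st,c=cv2.connectedComponentsWithStats(m.astype(np.uint8)); print(st[1:][st[1:,4]>60],c[1:][st[1:,4]>60].round(1))
E
```

```text
head [0.6098 0.1923 0.04  ]
head [0.6047 0.1101 0.04  ]
head [0.5742 0.1112 0.04  ]
head [0.5809 0.194  0.04  ]
hub [0.579  0.1785 0.034 ]
hub [0.5765 0.1308 0.034 ]
hub [0.5088 0.1839 0.034 ]
hub [0.5053 0.1343 0.034 ]
foot [0.5037 0.1571 0.048 ]
boss [ 0.5885 -0.0518  0.06  ]
keys [array([ 0.5789378, -0.0422489,  0.08     ]), array([ 0.59908002, -0.06117733,  0.08      ])]
key ang -43.220588938006145
tip top [ 0.5889 -0.0532  0.097 ]
tri [ 0.5873 -0.0532  0.0996]
plate [0.624  0.0254 0.012 ]
plate [ 0.6688 -0.0826  0.012 ]
plate [ 0.552  -0.1296  0.012 ]
plate [ 0.5079 -0.0233  0.012 ]
[[138 126  25  23 145]
 [208 206  33  13 327]] [[148.9 139.4]
 [223.9 211.5]]
[[ 12 224  14   8  61]
 [239 251  29  33 457]
 [ 73 293  44  28 557]] [[ 19.5 227.7]
 [249.8 268.1]
 [ 96.9 307.6]]
```

```bash
cat >> h.py <<'E'
def Rt(yaw,tilt,hz):
    """tool y at yaw (deg), tool z = down leaning by tilt deg toward -hz"""
    y=np.array([np.cos(np.radians(yaw)),np.sin(np.radians(yaw)),0]); hz=np.array(hz,float)
    z=-np.sin(np.radians(tilt))*hz-np.cos(np.radians(tilt))*np.array([0,0,1]); z-=y*(z@y); z/=np.linalg.norm(z)
    return np.stack([np.cross(y,z),y,z],1)
def delta(pos,M):
    s=sensors.get_state(); C=R.from_quat(s["eef_rot"]).as_matrix()
    print("shift cm",(C.T@(np.array(pos)-s["tool_pos"])*100).round(2),"rotvec deg",np.degrees(R.from_matrix(C.T@M).as_rotvec()).round(2))
E
python3 - <<'E'
from h import *
a=np.radians(-3.8); hz=[np.cos(a),np.sin(a),0]
delta([.533,.1567,.2],Rt(86.2,20,hz))
E
```

```text
shift cm [-46.17 -31.59   5.77] rotvec deg [  2.34  19.9  -13.47]
```

{"op": "step_arm", "data": {"steps": [[[-3.85,-2.63,0.48],[0,0,0]],[[-3.85,-2.63,0.48],[0,0,0]],[[-3.85,-2.63,0.48],[0,0,0]],[[-3.85,-2.63,0.48],[0,0,0]],[[-3.85,-2.63,0.48],[0,0,0]],[[-3.85,-2.63,0.48],[0,0,0]],[[-3.85,-2.63,0.48],[0,0,0]],[[-3.85,-2.63,0.48],[0,0,0]],[[-3.85,-2.63,0.48],[0,0,0]],[[-3.85,-2.63,0.48],[0,0,0]],[[-3.85,-2.63,0.48],[0,0,0]],[[-3.85,-2.63,0.48],[0,0,0]]], "claw": 1}}

```text
clock: 1.8
tool_pos: [0.5344, 0.1559, 0.2001]
eef_rot: [0.151, 0.988, 0.0, 0.0]
contact_force: [-0.1, 0.5, 0.7]
opening: 1.004
finger_force: 0.0
```

{"op": "step_arm", "data": {"steps": [[[0,0,0],[0.8,6.63,-4.5]],[[0,0,0],[0.8,6.63,-4.5]],[[0,0,0],[0.8,6.63,-4.5]],[[0,0,0],[0,0,0]],[[0,0,0],[0,0,0]]]}}

```text
clock: 2.42
tool_pos: [0.5328, 0.1573, 0.2001]
eef_rot: [0.033, 0.984, 0.005, -0.173]
contact_force: [-1.1, -0.3, 0.4]
opening: 1.001
finger_force: 0.0
```

Run:
```python
from h import *
a=np.radians(-3.8); hz=[np.cos(a),np.sin(a),0]
state()
delta([.533,.1567,.2],Rt(86.2,20,hz));delta([.533,.1567,.027],Rt(86.2,20,hz))
```

```text
clock 2.425
q [-0.073  0.845 -0.441  1.53   0.179  1.141  0.975]
tool_pos [0.533 0.157 0.2  ]
eef_rot [ 0.033  0.984  0.005 -0.173]
contact_force [-1.097 -0.311  0.368]
moment [-0.012 -0.376  0.023]
opening 1.001
finger_force 0.0
[[-0.938  0.066 -0.34 ]
 [ 0.062  0.998  0.022]
 [ 0.341 -0.001 -0.94 ]]
shift cm [-0.03 -0.06 -0.  ] rotvec deg [-0.04  0.07 -0.01]
shift cm [-5.92 -0.05 16.26] rotvec deg [-0.04  0.07 -0.01]
```

{"op": "step_arm", "data": {"steps": [[[-1.18,0,3.25],[0,0,0]],[[-1.18,0,3.25],[0,0,0]],[[-1.18,0,3.25],[0,0,0]],[[-0.8,-0.03,2.2],[0,0,0]],[[-0.8,-0.03,2.2],[0,0,0]],[[-0.78,0,2.11],[0,0,0]],[[0,0,0],[0,0,0]],[[0,0,0],[0,0,0]]]}}

```text
clock: 3.42
tool_pos: [0.5338, 0.1567, 0.0275]
eef_rot: [0.032, 0.984, 0.006, -0.173]
contact_force: [0.9, -1.0, -0.4]
opening: 1.002
finger_force: 0.0
```

{"op": "step_arm", "data": {"steps": [[[0,0,0],[0,0,0]],[[0,0,0],[0,0,0]],[[0,0,0],[0,0,0]],[[0,0,0],[0,0,0]],[[0,0,0],[0,0,0]],[[0,0,0],[0,0,0]],[[0,0,0],[0,0,0]],[[0,0,0],[0,0,0]]], "claw": -1, "grip_force": 40}}

```text
clock: 4.42
tool_pos: [0.5334, 0.1566, 0.0272]
eef_rot: [0.032, 0.984, 0.006, -0.173]
contact_force: [0.2, 1.0, 1.4]
opening: 0.54
finger_force: 39.9
```

{"op": "step_arm", "data": {"steps": [[[1.37,0,-3.76],[0,0,0]],[[1.37,0,-3.76],[0,0,0]],[[1.37,0,-3.76],[0,0,0]],[[0,0,0],[0,0,0]],[[0,0,0],[0,0,0]]]}}

```text
clock: 5.05
tool_pos: [0.5326, 0.1556, 0.1458]
eef_rot: [0.032, 0.984, 0.005, -0.174]
contact_force: [-0.5, -0.3, -4.3]
opening: 0.537
finger_force: 40.0
```

Run:
```python
from h import *
state()
```

```text
clock 5.05
q [-0.079  0.916 -0.425  1.561  0.208  1.046  0.968]
tool_pos [0.533 0.156 0.146]
eef_rot [ 0.032  0.984  0.005 -0.174]
contact_force [-0.501 -0.252 -4.268]
moment [-0.069 -0.355  0.014]
opening 0.537
finger_force 39.953
[[-0.937  0.066 -0.343]
 [ 0.062  0.998  0.021]
 [ 0.343 -0.002 -0.939]]
```

{"op": "step_arm", "data": {"steps": [[[0,0,0],[0,-8,0]],[[0,0,0],[0,-8,0]],[[0,0,0],[0,-8,0]],[[0,0,0],[0,-8,0]],[[0,0,0],[0,-8,0]],[[0,0,0],[0,0,0]]]}}

```text
clock: 5.8
tool_pos: [0.5293, 0.1481, 0.1442]
eef_rot: [0.033, 0.993, -0.019, 0.114]
contact_force: [0.6, 0.4, -3.8]
opening: 0.541
finger_force: 40.0
```

Run:
```python
from h import *
state()
```

```text
clock 5.8
q [-0.417  0.723 -0.025  2.085  0.815  0.211  0.28 ]
tool_pos [0.529 0.148 0.144]
eef_rot [ 0.033  0.993 -0.019  0.114]
contact_force [ 0.586  0.398 -3.764]
moment [0.097 0.443 0.049]
opening 0.541
finger_force 39.955
[[-0.972  0.07   0.225]
 [ 0.061  0.997 -0.045]
 [-0.227 -0.03  -0.973]]
```

{"op": "step_arm", "data": {"steps": [[[0,0,0],[0,-6,0]],[[0,0,0],[0,-6,0]],[[0,0,0],[0,-6,0]],[[0,0,0],[0,-6,0]],[[0,0,0],[0,0,0]],[[0,0,0],[0,0,0]]]}}

```text
clock: 6.55
tool_pos: [0.5275, 0.1266, 0.1429]
eef_rot: [0.037, 0.979, -0.057, 0.194]
contact_force: [-0.0, 0.3, -3.0]
opening: 0.538
finger_force: 40.0
```

Run:
```python
from h import *
state()
```

```text
clock 6.55
q [-0.442  0.736 -0.069  2.219  1.857  0.352 -0.815]
tool_pos [0.528 0.127 0.143]
eef_rot [ 0.037  0.979 -0.057  0.194]
contact_force [-0.003  0.338 -2.974]
moment [0.228 0.68  0.058]
opening 0.538
finger_force 39.956
[[-0.922  0.094  0.375]
 [ 0.049  0.991 -0.126]
 [-0.384 -0.098 -0.918]]
```

Run:
```python
from h import *
a=np.radians(-3.8); hz=[np.cos(a),np.sin(a),0]
delta([.533,.1567,.146],Rt(86.2,-42,hz))
```

```text
shift cm [-0.47  3.   -0.46] rotvec deg [ -5.64 -19.38   1.66]
```

{"op": "step_arm", "data": {"steps": [[[0,0.5,0],[-1.4,-4.8,0.4]],[[0,0.5,0],[-1.4,-4.8,0.4]],[[0,0.5,0],[-1.4,-4.8,0.4]],[[0,0.5,0],[-1.4,-4.8,0.4]],[[0,0.5,0],[0,0,0]],[[0,0.5,0],[0,0,0]]]}}

```text
clock: 7.3
tool_pos: [0.5303, 0.1567, 0.1421]
eef_rot: [0.031, 0.933, -0.013, 0.357]
contact_force: [-0.4, -0.1, -3.3]
opening: 0.537
finger_force: 40.0
```

Run:
```python
from h import *
a=np.radians(-3.8); hz=[np.cos(a),np.sin(a),0]
state()
for z in (.146,.045):delta([.533,.1567,z],Rt(86.2,-60,hz))
```

```text
clock 7.3
q [-0.371  0.884 -0.394  2.45   2.326  1.049 -1.421]
tool_pos [0.53  0.157 0.142]
eef_rot [ 0.031  0.933 -0.013  0.357]
contact_force [-0.387 -0.105 -3.334]
moment [ 0.084  1.118 -0.028]
opening 0.537
finger_force 39.954
[[-0.743  0.066  0.666]
 [ 0.048  0.998 -0.046]
 [-0.668 -0.003 -0.744]]
shift cm [-0.46  0.02 -0.11] rotvec deg [ -0.11 -18.11   0.12]
shift cm [6.29 0.04 7.41] rotvec deg [ -0.11 -18.11   0.12]
```

{"op": "step_arm", "data": {"steps": [[[-1.73,0.15,1.55],[0,0,0]],[[-1.73,0.15,1.55],[0,0,0]],[[-1.73,0.15,1.55],[0,0,0]],[[0,0,0],[0,-6,0]],[[0,0,0],[0,-6,0]],[[0,0,0],[0,-6,0]],[[0,0,0],[0,0,0]],[[0,0,0],[0,0,0]]]}}

```text
clock: 8.3
tool_pos: [0.6002, 0.1567, 0.1429]
eef_rot: [0.028, 0.866, -0.017, 0.499]
contact_force: [-0.2, -0.7, -3.2]
opening: 0.54
finger_force: 40.0
```

Run:
```python
from h import *
a=np.radians(-3.8); hz=[np.cos(a),np.sin(a),0]
state()
for z in (.146,.08,.04):delta([.6,.1567,z],Rt(86.2,-62,hz))
snap("side","s2.png",(180,100,420,300),3)
```

```text
clock 8.3
q [-0.396  1.068 -0.336  2.415  2.453  1.473 -1.531]
tool_pos [0.6   0.157 0.143]
eef_rot [ 0.028  0.866 -0.017  0.499]
contact_force [-0.216 -0.709 -3.153]
moment [0.14  1.447 0.004]
opening 0.54
finger_force 39.954
[[-0.5    0.066  0.863]
 [ 0.032  0.998 -0.058]
 [-0.865 -0.002 -0.501]]
shift cm [-0.26 -0.   -0.17] rotvec deg [-0.02 -2.08  0.09]
shift cm [5.45 0.01 3.14] rotvec deg [-0.02 -2.08  0.09]
shift cm [8.91 0.02 5.14] rotvec deg [-0.02 -2.08  0.09]
```

View pics/s2.png

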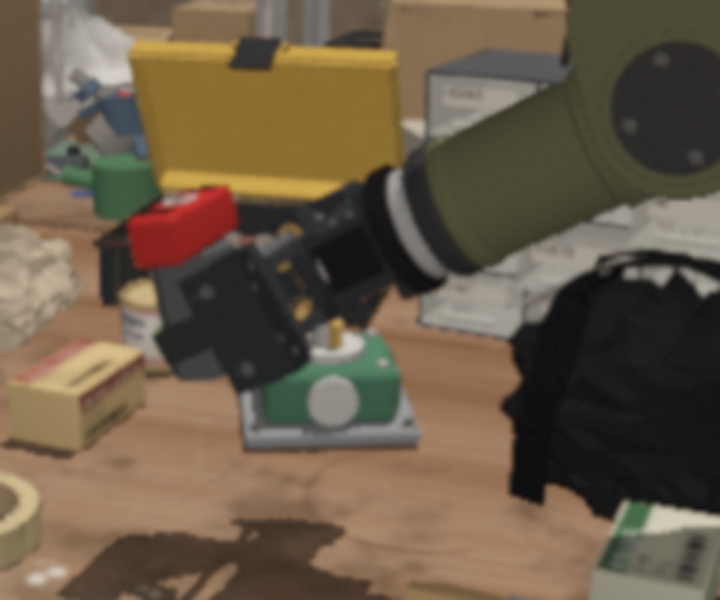

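The side view shows the handle gripped by its hub at about (215,310), with the red head up at (185,225). It leans a little away from the robot and nothing is near it. I'll reduce the lean further and lower it.

{"op": "step_arm", "data": {"steps": [[[0,0,0],[0,-3.5,0]],[[0,0,0],[0,-3.5,0]],[[0,0,0],[0,0,0]],[[0,0,0],[0,0,0]]]}}

```text
clock: 8.85
tool_pos: [0.5999, 0.1566, 0.143]
eef_rot: [0.027, 0.834, -0.018, 0.551]
contact_force: [0.1, 0.0, -3.2]
opening: 0.54
finger_force: 40.0
```

Run:
```python
from h import *
a=np.radians(-3.8); hz=[np.cos(a),np.sin(a),0]
state()
for z in (.04,.032):delta([.6,.1567,z],Rt(86.2,-67,hz))
```

```text
clock 8.85
q [-0.436  1.165 -0.313  2.441  2.454  1.692 -1.618]
tool_pos [0.6   0.157 0.143]
eef_rot [ 0.027  0.834 -0.018  0.551]
contact_force [ 0.12   0.02  -3.167]
moment [ 0.169  1.535 -0.012]
opening 0.54
finger_force 39.954
[[-0.391  0.066  0.918]
 [ 0.025  0.998 -0.061]
 [-0.92  -0.001 -0.392]]
shift cm [9.48 0.02 4.04] rotvec deg [ 0.02 -0.07  0.04]
shift cm [10.21  0.02  4.36] rotvec deg [ 0.02 -0.07  0.04]
```

{"op": "step_arm", "data": {"steps": [[[1.64,0,0.7],[0,0,0]],[[1.64,0,0.7],[0,0,0]],[[1.64,0,0.7],[0,0,0]],[[1.64,0,0.7],[0,0,0]],[[1.64,0,0.7],[0,0,0]],[[1.64,0,0.7],[0,0,0]],[[0,0,0],[0,0,0]],[[0,0,0],[0,0,0]]]}}

```text
clock: 9.85
tool_pos: [0.5996, 0.1567, 0.0359]
eef_rot: [0.027, 0.834, -0.018, 0.551]
contact_force: [0.4, -0.3, -2.9]
opening: 0.54
finger_force: 40.0
```

{"op": "step_arm", "data": {"steps": [[[0.18,0,0.08],[0,0,0]],[[0.18,0,0.08],[0,0,0]],[[0,0,0],[0,0,0]],[[0,0,0],[0,0,0]]]}}

```text
clock: 10.35
tool_pos: [0.5995, 0.1567, 0.0313]
eef_rot: [0.027, 0.834, -0.018, 0.551]
contact_force: [0.6, -0.7, -3.6]
opening: 0.538
finger_force: 40.0
```

{"op": "step_arm", "data": {"steps": [[[0.09,0,0.04],[0,0,0]],[[0.09,0,0.04],[0,0,0]],[[0,0,0],[0,0,0]],[[0,0,0],[0,0,0]]]}}

```text
clock: 10.85
tool_pos: [0.5998, 0.1567, 0.0301]
eef_rot: [0.027, 0.833, -0.018, 0.552]
contact_force: [-3.4, -0.1, 3.4]
opening: 0.541
finger_force: 39.9
```

{"op": "step_arm", "data": {"steps": [[[0.09,0,0.04],[0,0,0]],[[0,0,0],[0,0,0]],[[0,0,0],[0,0,0]]]}}

```text
clock: 11.22
tool_pos: [0.6, 0.1567, 0.03]
eef_rot: [0.027, 0.833, -0.018, 0.553]
contact_force: [-5.4, 0.3, 7.9]
opening: 0.539
finger_force: 39.9
```

{"op": "step_arm", "data": {"steps": [[[0,0,0],[0,0,0]],[[0,0,0],[0,0,0]],[[0,0,0],[0,0,0]],[[0,0,0],[0,0,0]],[[0,0,0],[0,0,0]],[[0,0,0],[0,0,0]]], "claw": 1}}

```text
clock: 11.98
tool_pos: [0.5996, 0.1566, 0.0283]
eef_rot: [0.027, 0.834, -0.018, 0.551]
contact_force: [0.4, -0.3, 0.2]
opening: 1.001
finger_force: 0.0
```

{"op": "step_arm", "data": {"steps": [[[0,0,-1],[0,0,0]],[[0,0,-2],[0,0,0]],[[0,0,-2.5],[0,0,0]],[[0,0,-2.5],[0,0,0]],[[0,0,-2.5],[0,0,0]],[[0,0,-2.5],[0,0,0]],[[0,0,0],[0,0,0]],[[0,0,0],[0,0,0]]]}}

```text
clock: 12.98
tool_pos: [0.495, 0.1829, 0.0692]
eef_rot: [0.032, 0.833, -0.018, 0.553]
contact_force: [10.8, 14.4, -0.4]
opening: 0.997
finger_force: 0.0
```

Run:
```python
from h import *
state()
t=snap("top"); s=snap("side")
c=np.hstack([cv2.resize(t["img"][150:290,170:345],(500,400),interpolation=2),cv2.resize(s["img"][170:290,180:270],(300,400),interpolation=2)])
cv2.imwrite("pics/c3.png",c[:,:,::-1])
```

```text
clock 12.975
q [-0.608  1.488 -0.476  2.555  2.167  2.09  -1.926]
tool_pos [0.495 0.183 0.069]
eef_rot [ 0.032  0.833 -0.018  0.553]
contact_force [10.801 14.401 -0.395]
moment [1.165 0.172 2.122]
opening 0.997
finger_force 0.0
[[-0.387  0.073  0.919]
 [ 0.033  0.997 -0.065]
 [-0.922  0.005 -0.388]]
```

View pics/c3.png

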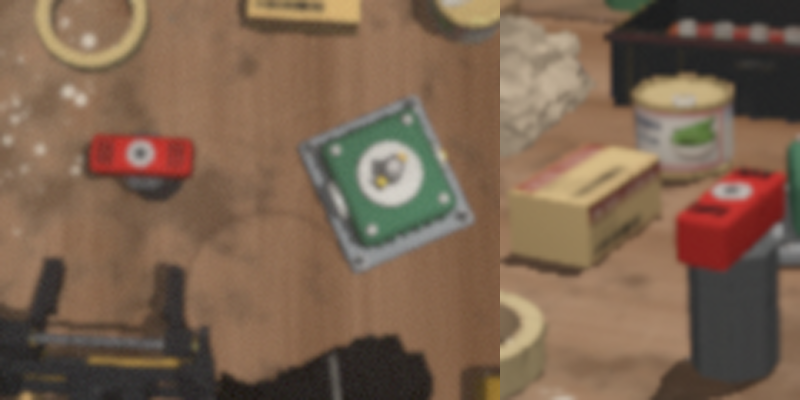

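Both views show the handle standing upright, its top at (140,153) in the left panel, and the gripper clear of it. The arm is near its joint limits with a side force, so I'll back out upwards.

{"op": "step_arm", "data": {"steps": [[[-1.4,0.3,0.2],[0,0,0]],[[-1.8,0.3,-0.4],[0,3,0]],[[-1.8,0,-0.7],[0,4,0]]]}}

```text
clock: 13.45
tool_pos: [0.509, 0.1859, 0.1186]
eef_rot: [0.031, 0.866, -0.022, 0.499]
contact_force: [-0.3, -0.0, -1.9]
opening: 1.004
finger_force: 0.0
```

Run:
```python
from h import *
state()
delta([.48,.17,.2],Rt(86.2,-40,[np.cos(-.066),np.sin(-.066),0]))
```

```text
clock 13.45
q [-0.353  1.339 -0.878  2.56   2.142  2.052 -1.476]
tool_pos [0.509 0.186 0.119]
eef_rot [ 0.031  0.866 -0.022  0.499]
contact_force [-0.278 -0.02  -1.856]
moment [0.112 0.888 0.003]
opening 1.004
finger_force 0.0
[[-0.499  0.075  0.863]
 [ 0.031  0.997 -0.069]
 [-0.866 -0.008 -0.5  ]]
shift cm [-5.65 -1.87 -6.47] rotvec deg [-0.7  19.98  0.03]
```

{"op": "step_arm", "data": {"steps": [[[-1.9,-0.2,-1],[0,0,0]],[[-1.9,-0.2,-1],[0,0,0]],[[-1.9,0,-1],[0,0,0]],[[-1.9,0,-1],[0,0,0]],[[0,0,0],[0,6,0]],[[0,0,0],[0,6,0]],[[0,0,0],[0,6,0]],[[0,0,0],[0,6,0]],[[0,0,0],[0,6,0]],[[0,0,0],[0,0,0]]]}}

```text
clock: 14.7
tool_pos: [0.5181, 0.1847, 0.2037]
eef_rot: [0.04, 0.965, -0.015, 0.259]
contact_force: [-0.2, 1.0, -0.6]
opening: 0.999
finger_force: 0.0
```

Run:
```python
from h import *
state()
t=snap("top")
T=lambda x,y:((x+.5)*.35-.5+170,(y+.5)*.35-.5+150)
print("top",at_z(t,*T(140,153),.104).round(4))
for p in[(92,136),(194,138),(191,177),(90,174)]: print("head",at_z(t,*T(*p),.104).round(4))
m=hmask(t["img"]);n,l,st,c=cv2.connectedComponentsWithStats(m.astype(np.uint8));print(st[1:][st[1:,4]>60],c[1:][st[1:,4]>60])
ys,xs=np.where(m[190:225,195:245]); print(cv2.minAreaRect(np.stack([xs+195,ys+190],1).astype(np.float32)))
i=[k for k in range(1,n) if st[k,4]>60]
snap("top","t4.png",(190,180,250,225),12)
```

```text
clock 14.7
q [ 0.124  1.013 -1.393  2.236  1.663  1.401 -0.632]
tool_pos [0.518 0.185 0.204]
eef_rot [ 0.04   0.965 -0.015  0.259]
contact_force [-0.209  1.019 -0.605]
moment [0.026 0.487 0.036]
opening 0.999
finger_force 0.0
[[-0.862  0.085  0.499]
 [ 0.069  0.996 -0.05 ]
 [-0.501 -0.009 -0.865]]
top [0.6021 0.1565 0.104 ]
head [0.617  0.1959 0.104 ]
head [0.6138 0.1122 0.104 ]
head [0.5813 0.1147 0.104 ]
head [0.5854 0.1971 0.104 ]
[[138 126  25  23 139]
 [202 198  15  13 141]
 [220 199  17  13 155]] [[149.10071942 139.82733813]
 [208.22695035 204.19858156]
 [229.70967742 205.18709677]]
((219.00564575195312, 204.3698272705078), (34.35884475708008, 12.379609107971191), 2.4895529747009277)
```

View pics/t4.png

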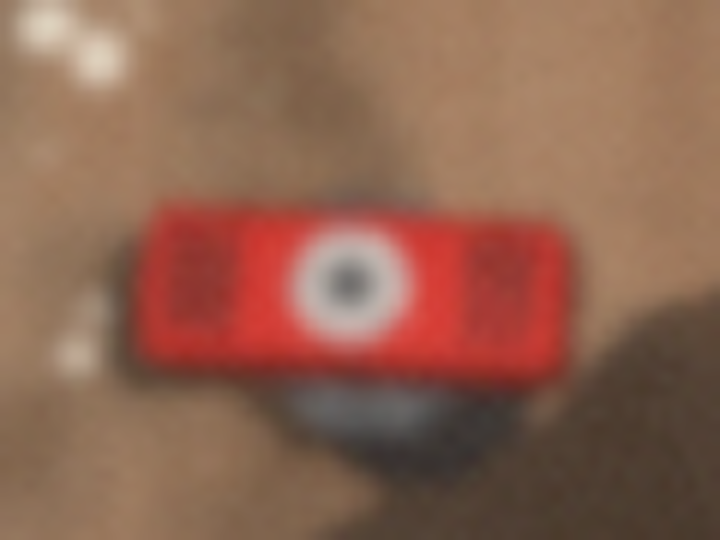

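The crop shows the top boss centred at (350,284), with head edges tilted about 2.6° in the image. That puts the handle at (0.602,0.1565) with a yaw of about -3°.

Run:
```python
from h import *
delta([.602,.1565,.2],Rt(87,0,[1,0,0]))
delta([.602,.1565,.2],Rt(-3,0,[1,0,0]))
```

```text
shift cm [-7.41 -2.17  4.62] rotvec deg [-1.01 30.03 -1.43]
shift cm [-7.41 -2.17  4.62] rotvec deg [22.67 24.24 86.32]
```

{"op": "step_arm", "data": {"steps": [[[0,0,0],[0,7.5,0]],[[0,0,0],[0,7.5,0]],[[0,0,0],[0,7.5,0]],[[0,0,0],[0,7.5,0]],[[0,0,0],[0,0,0]]]}}

```text
clock: 15.42
tool_pos: [0.5175, 0.1855, 0.2016]
eef_rot: [0.042, 0.999, -0.005, -0.001]
contact_force: [-0.4, 0.1, -0.2]
opening: 0.998
finger_force: 0.0
```

Run:
```python
from h import *
state()
delta([.602,.1565,.2],Rt(87,0,[1,0,0]))
delta([.602,.1565,.2],Rt(-3,0,[1,0,0]))
```

```text
clock 15.425
q [ 0.239  1.059 -1.4    1.819  1.099  1.315  0.017]
tool_pos [0.518 0.186 0.202]
eef_rot [ 0.042  0.999 -0.005 -0.001]
contact_force [-0.388  0.124 -0.197]
moment [0.069 0.022 0.056]
opening 0.998
finger_force 0.0
[[-0.997  0.083 -0.002]
 [ 0.083  0.996 -0.011]
 [ 0.001 -0.011 -1.   ]]
shift cm [-8.66 -2.19  0.18] rotvec deg [-0.62 -0.06 -1.78]
shift cm [-8.66 -2.19  0.18] rotvec deg [-0.53  0.44 88.22]
```

{"op": "step_arm", "data": {"steps": [[[-2.9,-0.73,0],[0,0,0]],[[-2.9,-0.73,0],[0,0,0]],[[-2.9,-0.73,0],[0,0,0]],[[0,0,0],[0,0,9.8]],[[0,0,0],[0,0,9.8]],[[0,0,0],[0,0,9.8]],[[0,0,0],[0,0,9.8]],[[0,0,0],[0,0,9.8]],[[0,0,0],[0,0,9.8]],[[0,0,0],[0,0,9.8]],[[0,0,0],[0,0,9.8]],[[0,0,0],[0,0,9.8]]]}}

```text
clock: 16.92
tool_pos: [0.5999, 0.1575, 0.2022]
eef_rot: [0.725, 0.689, -0.005, 0.004]
contact_force: [-0.5, -0.1, -0.9]
opening: 0.999
finger_force: 0.0
```

Run:
```python
from h import *
state()
delta([.602,.1565,.096],Rt(-3,0,[1,0,0]))
```

```text
clock 16.925
q [ 0.205  0.981 -1.122  1.606  0.947  1.193 -1.188]
tool_pos [0.6   0.157 0.202]
eef_rot [ 0.725  0.689 -0.005  0.004]
contact_force [-0.514 -0.054 -0.866]
moment [-0.093  0.009  0.025]
opening 0.999
finger_force 0.0
[[ 0.051  0.999 -0.002]
 [ 0.999 -0.051 -0.012]
 [-0.013 -0.001 -1.   ]]
shift cm [ 0.04  0.23 10.62] rotvec deg [-0.05  0.72  0.06]
```

{"op": "step_arm", "data": {"steps": [[[0.04,0.23,2],[0,0.7,0]],[[0,0,2],[0,0,0]],[[0,0,2],[0,0,0]],[[0,0,1.5],[0,0,0]],[[0,0,1.5],[0,0,0]],[[0,0,1.5],[0,0,0]],[[0,0,0],[0,0,0]],[[0,0,0],[0,0,0]]]}}

```text
clock: 17.92
tool_pos: [0.6049, 0.1577, 0.0987]
eef_rot: [0.725, 0.689, 0.002, -0.001]
contact_force: [0.1, 0.8, 0.7]
opening: 0.997
finger_force: 0.0
```

Run:
```python
from h import *
s=sensors.get_state(); print(s["contact_force"],s["moment"])
delta([.602,.1565,.096],Rt(-3,0,[1,0,0]))
```

```text
[0.0894639  0.81182824 0.74758597] [-0.11258344  0.0848658  -0.04269833]
shift cm [-0.14 -0.28  0.27] rotvec deg [ 0.   -0.25  0.13]
```

{"op": "step_arm", "data": {"steps": [[[0,0,0],[0,0,0]],[[0,0,0],[0,0,0]],[[0,0,0],[0,0,0]],[[0,0,0],[0,0,0]],[[0,0,0],[0,0,0]],[[0,0,0],[0,0,0]],[[0,0,0],[0,0,0]],[[0,0,0],[0,0,0]]], "claw": -1, "grip_force": 40}}

```text
clock: 18.92
tool_pos: [0.6044, 0.1574, 0.0981]
eef_rot: [0.725, 0.689, 0.001, -0.002]
contact_force: [-1.2, 0.6, -0.2]
opening: 0.361
finger_force: 39.6
```

{"op": "step_arm", "data": {"steps": [[[0,0,-1.5],[0,0,0]],[[0,0,-3],[0,0,0]],[[0,0,-3],[0,0,0]],[[0,0,-3],[0,0,0]],[[0,0,-3],[0,0,0]],[[0,0,0],[0,0,-6]],[[0,0,0],[0,0,-6]],[[0,0,0],[0,0,-6]],[[0,0,0],[0,0,-6]],[[0,0,0],[0,0,-6]],[[0,0,0],[0,0,0]]]}}

```text
clock: 20.3
tool_pos: [0.6047, 0.1567, 0.2335]
eef_rot: [0.522, 0.853, 0.001, -0.001]
contact_force: [0.3, -0.3, -2.8]
opening: 0.358
finger_force: 39.6
```

Run:
```python
from h import *
state()
delta([.588,-.0520,.232],Rt(27,0,[1,0,0]))
```

```text
clock 20.3
q [ 0.249  0.998 -1.251  1.566  0.971  1.303 -0.667]
tool_pos [0.605 0.157 0.234]
eef_rot [ 0.522  0.853  0.001 -0.001]
contact_force [ 0.303 -0.284 -2.829]
moment [-0.14  -0.016 -0.072]
opening 0.358
finger_force 39.606
[[-0.455  0.89  -0.   ]
 [ 0.89   0.455  0.004]
 [ 0.004  0.001 -1.   ]]
shift cm [-17.82 -10.98   0.07] rotvec deg [ 0.08 -0.2   0.07]
```

{"op": "step_arm", "data": {"steps": [[[-2.5,-1.55,0],[0,0,0]],[[-2.55,-1.57,0],[0,0,0]],[[-2.55,-1.57,0],[0,0,0]],[[-2.55,-1.57,0],[0,0,0]],[[-2.55,-1.57,0],[0,0,0]],[[-2.55,-1.57,0],[0,0,0]],[[-2.55,-1.58,0],[0,0,0]],[[0,0,0],[0,0,0]],[[0,0,0],[0,0,0]]]}}

```text
clock: 21.42
tool_pos: [0.5882, -0.0508, 0.2329]
eef_rot: [0.522, 0.853, 0.002, -0.001]
contact_force: [0.1, 0.9, -3.7]
opening: 0.358
finger_force: 39.6
```

Run:
```python
from h import *
state()
delta([.588,-.0520,.2],Rt(27,0,[1,0,0]))
t=snap("top"); s=snap("side")
c=np.hstack([cv2.resize(t["img"][160:260,245:345],(400,400),interpolation=2),cv2.resize(s["img"][150:250,240:340],(400,400),interpolation=2)])
cv2.imwrite("pics/c5.png",c[:,:,::-1])
for p in [(.588,-.0525,.097),(.588,-.0525,.2)]:print(((proj(s,p)-[240,150]+.5)*4).round(1),((proj(t,p)-[245,160]+.5)*4).round(1))
```

```text
clock 21.425
q [ 0.63   0.985 -1.297  1.673  0.987  1.283 -0.401]
tool_pos [ 0.588 -0.051  0.233]
eef_rot [ 0.522  0.853  0.002 -0.001]
contact_force [ 0.122  0.894 -3.666]
moment [-0.024  0.027  0.008]
opening 0.358
finger_force 39.606
[[-0.456  0.89   0.   ]
 [ 0.89   0.456  0.005]
 [ 0.004  0.002 -1.   ]]
shift cm [-0.11 -0.08  3.29] rotvec deg [ 0.13 -0.23  0.11]
[193.5 193.5] [252.9 193.9]
[195.9  12. ] [268.7 159.6]
```

View pics/c5.png

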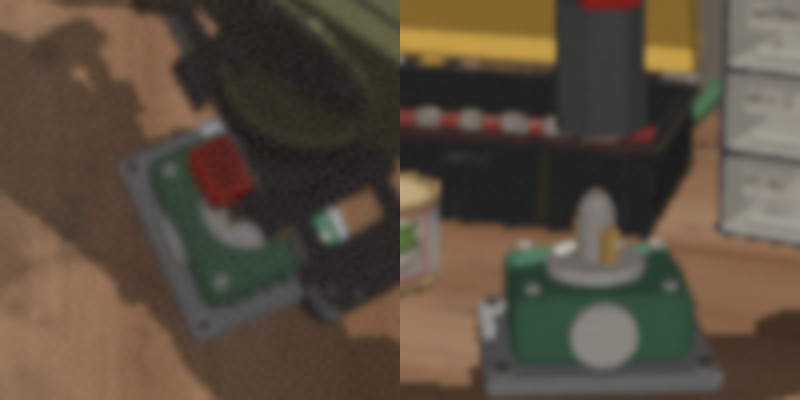

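In the side view the hub foot is centred at about (601,135) over the spindle tip at (598,188), within about 1 mm. I'll descend with a small correction.

{"op": "step_arm", "data": {"steps": [[[-0.15,0,1],[0,0,0]],[[0,0,1],[0,0,0]],[[0,0,0.8],[0,0,0]],[[0,0,0.5],[0,0,0]],[[0,0,0.5],[0,0,0]],[[0,0,0.5],[0,0,0]],[[0,0,0],[0,0,0]]]}}

```text
clock: 22.4
tool_pos: [0.5887, -0.0528, 0.1891]
eef_rot: [0.522, 0.853, 0.001, -0.001]
contact_force: [-0.1, 0.5, -3.5]
opening: 0.358
finger_force: 39.6
```

{"op": "step_arm", "data": {"steps": [[[0,0,0.4],[0,0,0]],[[0,0,0.4],[0,0,0]],[[0,0,0],[0,0,0]]]}}

```text
clock: 22.78
tool_pos: [0.5891, -0.0521, 0.1812]
eef_rot: [0.521, 0.853, 0.002, -0.001]
contact_force: [1.4, 1.5, -3.9]
opening: 0.36
finger_force: 39.5
```

{"op": "step_arm", "data": {"steps": [[[0,0,0.2],[0,0,0]],[[0,0,0.2],[0,0,0]],[[0,0,0],[0,0,0]]]}}

```text
clock: 23.15
tool_pos: [0.5891, -0.0522, 0.1777]
eef_rot: [0.521, 0.853, 0.002, -0.001]
contact_force: [2.5, 3.1, -1.9]
opening: 0.359
finger_force: 39.5
```

{"op": "step_arm", "data": {"steps": [[[0,0,0.1],[0,0,0]],[[0,0,0],[0,0,0]]]}}

```text
clock: 23.4
tool_pos: [0.5891, -0.0521, 0.1775]
eef_rot: [0.521, 0.853, 0.002, -0.001]
contact_force: [-0.2, 3.1, 5.3]
opening: 0.364
finger_force: 39.5
```

{"op": "step_arm", "data": {"steps": [[[0,0,0.02],[0,0,-2]],[[0,0,0.02],[0,0,-2]],[[0,0,0],[0,0,-2]],[[0,0,0],[0,0,-2]],[[0,0,0],[0,0,-2]],[[0,0,0],[0,0,-2]]]}}

```text
clock: 24.15
tool_pos: [0.5897, -0.052, 0.1771]
eef_rot: [0.429, 0.903, 0.003, -0.0]
contact_force: [1.0, 3.1, 4.7]
opening: 0.359
finger_force: 39.5
```

{"op": "step_arm", "data": {"steps": [[[0,0,0.03],[0,0,-1.5]],[[0,0,0.03],[0,0,-1.5]],[[0,0,0.03],[0,0,-1.5]],[[0,0,0.03],[0,0,-1.5]]]}}

```text
clock: 24.65
tool_pos: [0.5894, -0.0518, 0.1749]
eef_rot: [0.381, 0.925, 0.003, -0.001]
contact_force: [3.4, 5.2, -1.0]
opening: 0.362
finger_force: 39.4
```

{"op": "step_arm", "data": {"steps": [[[0,0,0.15],[0,0,-1]],[[0,0,0.2],[0,0,-1]],[[0,0,0.2],[0,0,0]],[[0,0,0],[0,0,0]]]}}

```text
clock: 25.15
tool_pos: [0.5889, -0.052, 0.1687]
eef_rot: [0.365, 0.931, 0.002, -0.001]
contact_force: [1.7, 5.2, -1.5]
opening: 0.362
finger_force: 39.5
```

{"op": "step_arm", "data": {"steps": [[[0,0,0.25],[0,0,0]],[[0,0,0.25],[0,0,0]],[[0,0,0.25],[0,0,0]],[[0,0,0.2],[0,0,0]],[[0,0,0],[0,0,0]]]}}

```text
clock: 25.78
tool_pos: [0.5889, -0.052, 0.1593]
eef_rot: [0.365, 0.931, 0.002, -0.001]
contact_force: [2.4, 4.5, -3.0]
opening: 0.357
finger_force: 39.5
```

{"op": "step_arm", "data": {"steps": [[[0,0,0.13],[0,0,0]],[[0,0,0],[0,0,0]]]}}

```text
clock: 26.02
tool_pos: [0.5889, -0.052, 0.1582]
eef_rot: [0.365, 0.931, 0.002, -0.001]
contact_force: [2.1, 5.2, -1.1]
opening: 0.361
finger_force: 39.5
```

{"op": "step_arm", "data": {"steps": [[[0,0,0.1],[0,0,0]],[[0,0,0],[0,0,0]],[[0,0,0],[0,0,0]]]}}

```text
clock: 26.4
tool_pos: [0.5889, -0.052, 0.1579]
eef_rot: [0.365, 0.931, 0.002, -0.001]
contact_force: [0.5, 5.0, 4.2]
opening: 0.357
finger_force: 39.5
```

{"op": "step_arm", "data": {"steps": [[[0,0,0.05],[0,0,0]],[[0,0,0],[0,0,0]]]}}

```text
clock: 26.65
tool_pos: [0.589, -0.0521, 0.1579]
eef_rot: [0.365, 0.931, 0.002, -0.001]
contact_force: [0.8, 4.4, 7.8]
opening: 0.365
finger_force: 39.5
```

{"op": "step_arm", "data": {"steps": [[[0,0,0],[0,0,0]],[[0,0,0],[0,0,0]],[[0,0,0],[0,0,0]],[[0,0,0],[0,0,0]],[[0,0,0],[0,0,0]]], "claw": 1}}

```text
clock: 27.28
tool_pos: [0.5887, -0.0529, 0.1569]
eef_rot: [0.365, 0.931, 0.001, -0.001]
contact_force: [-0.1, -0.2, 0.5]
opening: 0.904
finger_force: 0.0
```

{"op": "step_arm", "data": {"steps": [[[0,0,-1],[0,0,0]],[[0,0,-2],[0,0,0]],[[0,0,-3],[0,0,0]],[[0,0,-3],[0,0,0]],[[2,-1,-2],[0,0,0]],[[4,-2,0],[0,0,0]],[[4,-2,0],[0,0,0]],[[4,-2,0],[0,0,0]],[[4,-2,0],[0,0,0]],[[0,0,0],[0,0,0]],[[0,0,0],[0,0,0]]]}}

```text
clock: 28.65
tool_pos: [0.3969, 0.0036, 0.2683]
eef_rot: [0.366, 0.931, 0.002, 0.0]
contact_force: [0.4, -0.2, 0.0]
opening: 1.0
finger_force: 0.0
```

Run:
```python
from h import *
state()
t=snap("top"); s=snap("side")
c=np.hstack([cv2.resize(t["img"][120:280,180:340],(400,400),interpolation=2),cv2.resize(s["img"][150:270,220:340],(400,400),interpolation=2)])
cv2.imwrite("pics/c6.png",c[:,:,::-1])
for p in [(.588,-.0525,.06),(.588,-.0525,.164),(.588,-.0525,.184)]:print(((proj(s,p)-[220,150]+.5)/.3).round(1),((proj(t,p)-[180,120]+.5)*2.5).round(1))
```

```text
clock 28.65
q [ 0.71   0.74  -1.431  2.166  0.875  1.053 -0.382]
tool_pos [0.397 0.004 0.268]
eef_rot [0.366 0.931 0.002 0.   ]
contact_force [ 0.381 -0.23   0.044]
moment [-0.029 -0.017 -0.028]
opening 1.0
finger_force 0.0
[[-0.733  0.681  0.002]
 [ 0.681  0.733  0.004]
 [ 0.001  0.004 -1.   ]]
[227.2 213.2] [317.5 227.7]
[229.2  63.9] [326.7 207.8]
[229.6  34.1] [328.8 203.4]
```

View pics/c6.png

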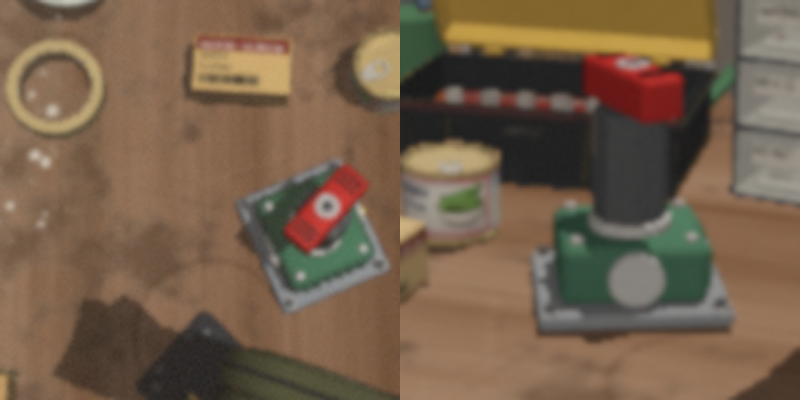

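In the side view the top face is centred at (633,63), matching the fully seated prediction of (229,64) within that panel. The foot rests on the boss, the arm is clear, and the bystanders in view look unmoved.

```bash
python3 -c "
from plant import finish_job; print(finish_job())"
```

```text
the job is handed in; nothing more can be done
None
```

The handle is seated fully home on the gear unit and released, after being stood upright on the bench, regripped from above and turned until it dropped over the keys; I handed the job in at about 29 s of the 72 s allowed, and the gripper picked up an 18 N side force from an unidentified contact (under the 40 N limit) while backing away from the standing handle, though the tape roll, tin and carton look unmoved in the last pictures, which do not show the tape measure.

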